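# Dispense a nut and present it in its dish

### The arm

A 7-joint arm with a two-finger parallel gripper is mounted at the origin on a cart in front of the work surface, level with it; the furniture and walls round the work are solid. World frame = base frame: x ahead of the robot, y to its left, z up, the work surface at z = 0. Lengths are in mm, angles in rad, forces in N, time in s.
With the tool pointing down it reaches from about 425 to 875 mm from the base axis. Payload 4.7 kg.
Tool frame: the origin (TCP) lies on the mounting face of the last link; the fingertips stand 182 mm ahead of it and the grasp point (between the pads) lies 164 mm ahead of it (r.hold_point_z is the distance from the TCP to the grasp point, in mm); z points along the fingers, y is the direction in which the jaws open and shut (so a half turn about z gives the same grasp; the last joint's range is limited). The gripper opens to 87 mm and grips with 3 to 60 N. Pads are 19 mm wide; open, the fingers measure 117 mm over their backs; the gripper's body (75 mm by 190 mm) begins 51 mm behind the grasp point.
Start: joints at [-1.208, 0.321, -0.07, 1.45, 0.023, 1.371, -0.057], TCP at [222.166, 610.859, 404.787] pointing down, gripper open.
Joint ranges: [-2.86, 2.86], [-0.3, 2.09], [-1.38, 1.24], [0.06, 2.45], [-1.56, 4.7], [0.09, 2.05], [-2.69, 2.69]. Speed limits (rad/s): [2.57, 2.57, 3.14, 3.14, 3.14, 3.14, 3.14].

### API

Orientations are given as a unit quaternion [x, y, z, w].
In Python, from station import sensors, read_camera, ticket, r gives the robot as it stands.
- The arm moves only by the tool jog_arm, never from a script. Its argument "rows" is a list of rows, each an object of numbers: "ax", "ay", "az": the turn, a rotation vector about the tool's x, y, z in rad; "dx", "dy", "dz": the shift along the tool's x, y, z in mm; "claw": the opening, from -1 (shut) to 1 (fully open). A call has 1 to 8 rows; each row shifts and turns the commanded pose from where the row before left it, along the tool's axes as they then stand; what a row does not reach is not made up. A row lasts 1/10 s, in which the tool goes at most 50 mm and 8.59 degrees, less where a joint would pass 70% of its speed; a pose out of reach is approached as far as the arm can. A call is refused whole if a number of a shift passes 50 or a number of a turn 0.15, either way. A call with a gripper value outside its range is refused whole. The fingers move at their own pace and stop on an object; "squeeze" is the grip in N (left out, the last holds). Time passes only in rows, so rows that do not move let the fingers close. It gives the time, the measured TCP pose, the force and the opening at its end, in the units of the state.
- sensors.sense(): the state, without advancing time (a new reading comes with each control period).
- read_camera(name): name is "side" or "top"; returns a dict with "frame" (384x512x3 uint8, red, green, blue), "fx", "fy", "cx", "cy" (pixels), "eye" and "rotation" of the camera in the world. Camera axes: x right, y down, z forward; pixel columns grow to the right and rows downward; lengths in mm; the calibration is good to about 2 mm. A picture is of the moment at which its call begins. There is no depth.
- ticket.sign_off(): hands the job in, once; it reports no verdict.
The state is a dict: "clock": time; "joint_positions": joint angles; "dq": joint speeds; "joint_efforts": joint torques, N m; "eef_pos": TCP position; "eef_rot": TCP orientation; "wrist_force": force on the tool from outside, world axes, zero at the start; "wrist_torque": the same for the moment, N m; "gripper_width": finger opening in mm.
Only numpy, scipy, OpenCV 4.12 (cv2) and the standard library are available. Lean on these libraries where they do the work, as an engineer would, in place of code of your own. Each camera call takes 0.05 s, during which the arm holds its last target.

### The job

Turn the crank of the nut dispenser slowly clockwise (seen from above) through one full turn, so that the round nut drops down the chute into the dish. Then lift the dish straight up by the grip of its arched handle, well clear of the worktop and, in the air, turn it level through a quarter turn so that its low lip, which faced the dispenser, faces squarely to the front edge of the worktop (the robot's side), with the nut resting in the middle. Finish while holding the dish still and level in the air, do not put it down; never drop the nut on the worktop, never tip the dish, and leave the jars, shakers, glass and spoon where they stand.

Things in the scene. Friction and masses are not known exactly. Their poses are not given: they have to be found in the camera images.
- dispenser: white nut dispenser fixed to the worktop: square base 136 x 136 mm and 50 mm high, on it an open round trough (outer diameter 134 mm, wall top at 82 mm). Origin: centre of its underside, on the crank's axis. Its own -y axis is the direction of the steel chute (40 mm wide), whose end is 115 mm from the origin and about 26 mm above the worktop (chute rails up to 40 mm). It stands at varying places and yaws
- crank_axis (a point): point on the crank's vertical axis, 88 mm above the worktop, fixed to the dispenser
- crank (a joint): angle of the crank in rad, growing clockwise as seen from above; starts between 0 and 0.5; stops block it at -0.15 and 7.1. A full turn adds 6.28; it needs to come past 6.1. Under the arm a vane sweeps the nut round the trough to the chute, and the nut rolls out in the last quarter of the turn. Turns easily (under 1.5 N at the knob) and stays where it is left; take about 6 s or more for the turn
- knob_center (a point): centre of the crank's upright wooden knob, round, diameter 17 mm, 40 mm tall (20 mm above and below this point), 45 mm from the crank axis, 117 mm above the worktop. The knob spins freely about its own vertical axis, so a gripper may hold it and go round without turning. Below it is the flat steel crank arm (14 mm wide, top 95 mm above the worktop)
- nut_dish: loose round metal dish, outer diameter 114 mm, rim 33 mm high, 160 g, conical inside (slope 14 degrees) so that the nut rests in the middle. Origin: centre of its underside. Its +x points to the low lip (a gap in the rim, 17 mm high), its z is up. At the start it stands 180 mm from the dispenser in front of the chute, lip towards the chute, handle arch across the chute's direction
- dish_grip (a point): centre of the wooden grip on top of the dish's arched handle, straight above the dish's centre, 88 mm above its underside; grip bar 12 mm thick (along the dish's x), 18 mm high, 52 mm long (along the dish's y); axes as the dish. Below the bar the arch is open down to the nut, whose top is about 33 mm above the dish's underside
- dish_lip (a point): middle of the low lip of the dish, 53 mm from the dish's centre along its +x
- nut: the nut, a dark brown ball
- nut_center (a point): centre of the round nut, a loose dark brown ball of diameter 24 mm; at the start it lies in the trough of the dispenser on the robot's side (floor 50 mm above the worktop)
- front_edge (a point): point on the worktop near its front edge (the edge at the robot's side, which runs along y), fixed, with the world's axes: its -x points out over the front edge to the robot
- by_salt_shaker: glass salt shaker with a white screw cap, 42 mm across, 80 mm tall; a bystander, not to be moved. Origin: centre of its underside
- by_pepper_shaker: glass pepper shaker with a screw cap, 42 mm across, 80 mm tall; a bystander, not to be moved. Origin: centre of its underside
- by_spice_mint: spice jar with a black cap and green contents, 43 mm across, 96 mm tall; a bystander, not to be moved. Origin: centre of its underside
- by_tea_glass_2: empty tulip tea glass, 58 mm across, 90 mm tall; a bystander, not to be moved. Origin: centre of its underside
- by_spice_cumin: spice jar with a black cap and brown contents, 43 mm across, 96 mm tall; a bystander, not to be moved. Origin: centre of its underside
- by_teaspoon: steel teaspoon lying flat, 128 mm long; a bystander, not to be moved. Origin: centre of its underside

How it is judged:
By the outcome, as a careful person would: the job done as asked, in the order asked, and still so for the second after the job is handed in, while the arm keeps its last pose, push and grip.
It also fails if it takes over 72 s, if anything falls off the work surface, if the arm or the gripper's body presses on something with over 40 N, if the wrist force passes 120 N, or if a joint passes its speed limit or range.

## Working session

There is one attempt and no reset: what is moved stays moved. The work goes in short steps, Python scripts to look and compute and a tool call to move; the robot and the scene stay as the last step left them, time stands still between calls to the robot, and variables do not carry over. Pictures are saved under pics/ and viewed, and the job is handed in when it is done.

Besides the shell and the picture viewer there is one more tool, called after "Emit:" by a JSON object that holds its "method" and its "body", one argument or row to a line. jog_arm: Moves the arm, as the interface text tells. Its arguments: {"type":"object","properties":{"rows":{"type":"array"},"squeeze":{"type":"number"}},"required":["rows"]}

```bash
mkdir -p pics; ls
cat > h.py <<'E'
import numpy as np, cv2
from station import sensors, read_camera, ticket, r
def snap(name,fn):
    c=read_camera(name); cv2.imwrite('pics/'+fn,cv2.cvtColor(c['frame'],cv2.COLOR_RGB2BGR)); return c
def proj(c,p):
    R=np.array(c['rotation']).reshape(3,3); q=R.T@(np.array(p,float)-np.array(c['eye'])); return np.array([c['fx']*q[0]/q[2]+c['cx'],c['fy']*q[1]/q[2]+c['cy']])
def ray(c,u,v):
    R=np.array(c['rotation']).reshape(3,3); d=R@np.array([(u-c['cx'])/c['fx'],(v-c['cy'])/c['fy'],1.]); return np.array(c['eye'],float),d/np.linalg.norm(d)
def onz(c,u,v,z):
    e,d=ray(c,u,v); return e+d*(z-e[2])/d[2]
E
python3 - <<'E'
from h import *
for n in('side','top'):
    c=snap(n,n+'0.png'); print(n,c['eye'],np.round(c['rotation'],3).tolist(),c['fx'],c['cx'],c['cy'])
    np.save(n+'0.npy',c,allow_pickle=True)
s=sensors.sense();print(s)
E
```

```text
pics
side [468.78450235 938.5191511  759.66699502] [-0.056, 0.882, -0.467, 0.022] 390.0591073520456 255.61009154856777 193.0051122458046
top [ 373.59574538   24.01615667 1473.4985067 ] [0.71, -0.7, 0.067, -0.047] 437.8848931181698 256.40258772846033 194.68788384680866
{'clock': 0.1, 'joint_positions': array([-1.20789318,  0.32175499, -0.07010954,  1.45156596,  0.0225889 ,
        1.37082294, -0.05689617]), 'dq': array([-0.00098565, -0.00164975,  0.00143381, -0.00130355,  0.00188967,
        0.00094906,  0.0011025 ]), 'joint_efforts': array([ 6.60577734e-05, -4.92573631e+01, -4.05766061e-01, -3.13396096e+01,
       -6.41844794e-02,  3.94738815e-02,  8.84460837e-05]), 'eef_pos': array([222.10229533, 610.67407418, 403.76032906]), 'eef_rot': array([ 1.73492499e-01,  9.84834796e-01, -8.74450563e-04, -1.15193729e-04]), 'wrist_force': array([ 0.19533358,  0.18188588, -0.69725819]), 'wrist_torque': array([0.00754589, 0.01365392, 0.00976397]), 'gripper_width': 87.03229732883622}
```

```bash
sed -i "s/R=np.array(c\['rotation'\]).reshape(3,3)/R=Rotation.from_quat(c['rotation']).as_matrix()/; 1a from scipy.spatial.transform import Rotation" h.py
python3 - <<'E'
from h import *
for n in('side','top'):
    c=np.load(n+'0.npy',allow_pickle=True).item(); print(Rotation.from_quat(c['rotation']).as_matrix().round(2).tolist(), proj(c,[600,0,0]))
    cv2.imwrite(f'pics/{n}0b.png',cv2.resize(cv2.cvtColor(c['frame'],cv2.COLOR_RGB2BGR),(800,600),interpolation=cv2.INTER_CUBIC))
E
```

```text
[[-0.99, -0.08, 0.09], [-0.12, 0.56, -0.82], [0.01, -0.83, -0.56]] [246.13794765 223.74766671]
[[0.01, -0.99, 0.16], [-1.0, -0.02, -0.03], [0.03, -0.16, -0.99]] [251.1219894  198.68717183]
```

View pics/side0b.png

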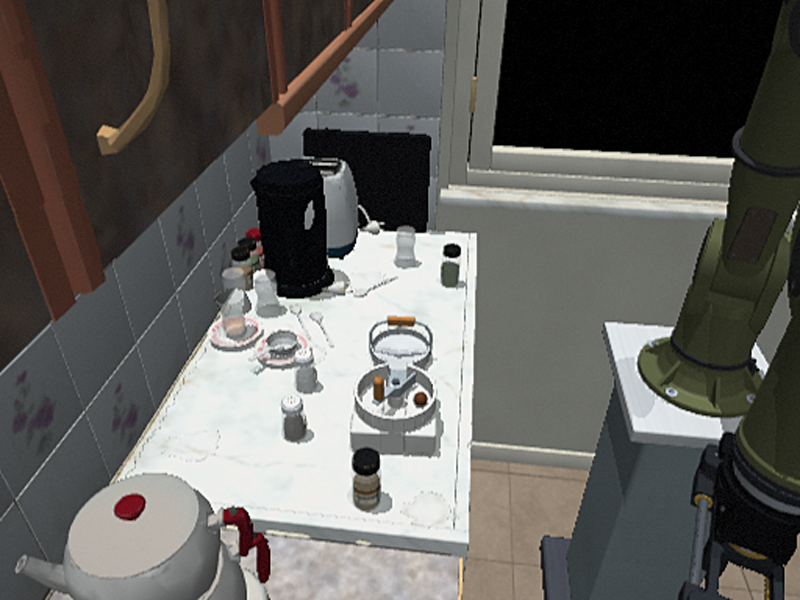

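View pics/top0b.png

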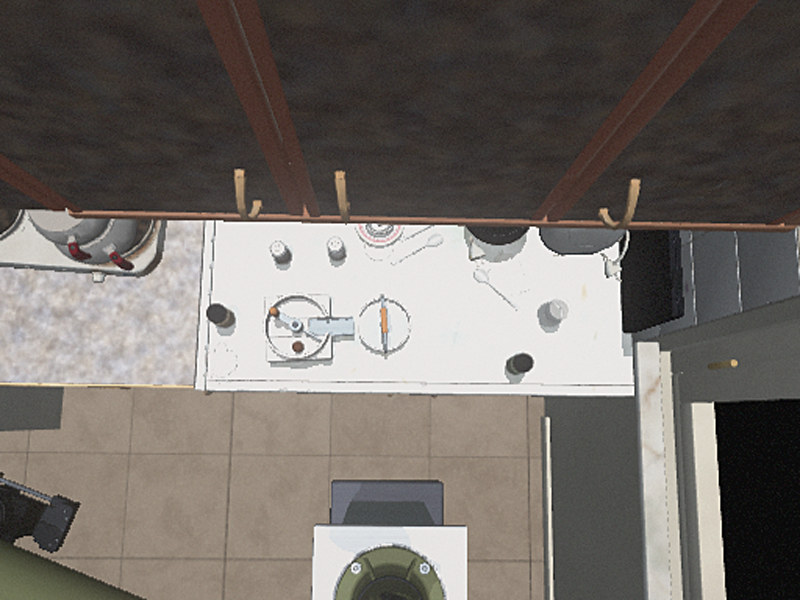

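Run:
```python
from h import *
cs={n:np.load(n+'0.npy',allow_pickle=True).item() for n in('side','top')}
boxes={'top':{'knob':(165,190,185,212),'grip':(235,258,190,228),'nut':(180,200,214,230)},'side':{'knob':(235,248,238,258),'grip':(245,270,200,212),'nut':(262,276,248,262)}}
zs={'knob':117,'grip':88,'nut':62}
C={}
for n,c in cs.items():
  f=c['frame'].astype(int)
  for k,(a,b,y0,y1) in boxes[n].items():
    s=f[y0:y1,a:b]; m=((s[...,0]-s[...,2]>45)).astype(np.uint8)
    if k=='nut': m=((s[...,0]-s[...,2]>25)&(s[...,0]<170)).astype(np.uint8)
    nl,l,st,ce=cv2.connectedComponentsWithStats(m); i=1+np.argmax(st[1:,4]); u,v=ce[i]+[a,y0]
    ys,xs=np.nonzero(l==i); C[n,k]=(u,v)
    print(n,k,st[i],(u.round(1),v.round(1)),onz(c,u,v,zs[k]).round(1))
    if k=='grip':
       pts=np.c_[xs+a,ys+y0]; pp=np.array([onz(c,x,y,97 if n=='top' else 88)[:2] for x,y in pts]); w,V=np.linalg.eigh(np.cov(pp.T)); print(' axis',V[:,1],np.sqrt(w*12))
for k in zs:
  A=[];B=[]
  for n,c in cs.items():
    e,d=ray(c,*C[n,k]); P=np.eye(3)-np.outer(d,d); A.append(P);B.append(P@e)
  x=np.linalg.solve(sum(A),sum(B)); print(k,'tri',x.round(1),[(proj(cs[n],x)-C[n,k]).round(1) for n in cs])
for n,c in cs.items():
  a,b=((160,90),(290,270)) if n=='top' else ((210,190),(300,300))
  cr=c['frame'][a[1] if n=='side' else 170:b[1] if n=='side' else 250,a[0]:b[0]]
  cv2.imwrite(f'pics/{n}crop.png',cv2.cvtColor(cv2.resize(cr,None,fx=6,fy=6,interpolation=cv2.INTER_CUBIC)[:600,:800],cv2.COLOR_RGB2BGR))
```

```text
side knob [ 4  3  6 15 75] (np.float64(241.8), np.float64(247.7)) [577.4 237.7 117. ]
side grip [ 3  2 17  7 88] (np.float64(256.0), np.float64(204.8)) [568.4  17.1  88. ]
 axis [-0.99980641  0.01967594] [26.98327173 50.22433117]
side nut [ 3  3  8  8 53] (np.float64(268.5), np.float64(254.6)) [514.4 194.5  62. ]
top knob [ 7 12  5  4 16] (np.float64(174.2), np.float64(198.6)) [578.5 241.6 117. ]
top grip [ 9  7  4 16 53] (np.float64(245.4), np.float64(204.7)) [566.6  19.6  88. ]
 axis [-0.99569493 -0.09269093] [10.55365954 50.19009033]
top nut [ 7  5  6  6 26] (np.float64(189.8), np.float64(221.3)) [513.6 197.6  62. ]
knob tri [577.5 241.  120.1] [array([-0.2, -0. ]), array([-0. ,  0.2])]
grip tri [567.3  19.6  89.7] [array([0.3, 0.1]), array([ 0. , -0.3])]
nut tri [513.8 197.3  64.6] [array([0.2, 0. ]), array([ 0. , -0.1])]
```

View pics/topcrop.png

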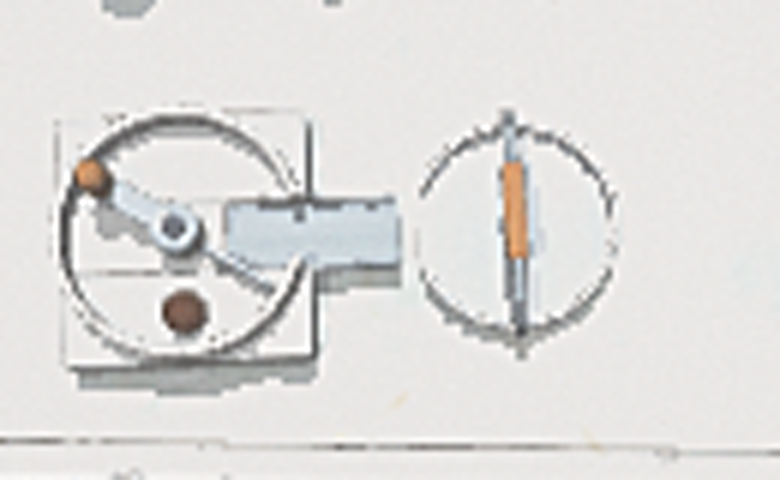

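View pics/sidecrop.png

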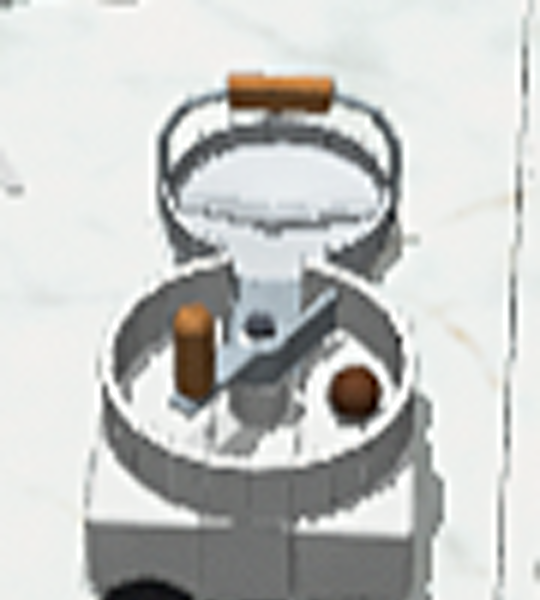

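Run:
```python
from h import *
cs={n:np.load(n+'0.npy',allow_pickle=True).item() for n in('side','top')}
c=cs['top']
f=lambda x,y:(x/6+160-.42,y/6+170-.42)
print('hub top',onz(c,*f(177,228),100)); s=cs['side']; g=lambda x,y:(x/6+210-.42,y/6+190-.42)
print('hub side',onz(s,*g(262,325),98))
# trough rim ellipse extents (outer) z82, centre
for p in [(60,238),(305,238),(183,112),(183,360)]: print('rim',onz(c,*f(*p),82).round(1))
for p in [(57,118),(308,108),(68,368),(315,355)]: print('base50',onz(c,*f(*p),50).round(1))
for p in [(513,165),(518,255)]: print('bar97',onz(c,*f(*p),97).round(1))
for p in [(508,112),(521,352)]: print('arch base ~33',onz(c,*f(*p),33).round(1))
for p in [(418,230),(615,230)]: print('dishrim33',onz(c,*f(*p),33).round(1))
```

```text
hub top [553.12756901 196.63873125 100.        ]
hub side [554.06326423 198.59286612  98.        ]
rim [549.2 260.5  82. ]
rim [551.2 130.9  82. ]
rim [618.2 198.   82. ]
rim [485.3 193.2  82. ]
base50 [619.3 270.5  50. ]
base50 [627.2 133.7  50. ]
base50 [482.7 258.6  50. ]
base50 [491.6 126.1  50. ]
bar97 [590.   20.9  97. ]
bar97 [542.   17.5  97. ]
arch base ~33 [629.8  24.   33. ]
arch base ~33 [496.3  14.7  33. ]
dishrim33 [562.8  72.6  33. ]
dishrim33 [564.5 -36.3  33. ]
```

Emit:
{"method": "jog_arm", "body": {
  "rows": [
    {"az": 0.13},
    {"az": 0.14},
    {"az": 0.14},
    {"az": 0.14},
    {"az": 0.14},
    {"az": 0.14},
    {"az": 0.14},
    {"az": 0.14}
  ]
}}

```text
invalid input at $.rows[0]: expected keys ax, ay, az, dx, dy, dz, claw
```

Emit:
{"method": "jog_arm", "body": {
  "rows": [
    {"ax": 0,"ay": 0,"az": 0.13,"dx": 0,"dy": 0,"dz": 0,"claw": 1},
    {"ax": 0,"ay": 0,"az": 0.14,"dx": 0,"dy": 0,"dz": 0,"claw": 1},
    {"ax": 0,"ay": 0,"az": 0.14,"dx": 0,"dy": 0,"dz": 0,"claw": 1},
    {"ax": 0,"ay": 0,"az": 0.14,"dx": 0,"dy": 0,"dz": 0,"claw": 1},
    {"ax": 0,"ay": 0,"az": 0.14,"dx": 0,"dy": 0,"dz": 0,"claw": 1},
    {"ax": 0,"ay": 0,"az": 0.14,"dx": 0,"dy": 0,"dz": 0,"claw": 1},
    {"ax": 0,"ay": 0,"az": 0.14,"dx": 0,"dy": 0,"dz": 0,"claw": 1},
    {"ax": 0,"ay": 0,"az": 0.14,"dx": 0,"dy": 0,"dz": 0,"claw": 1}
  ]
}}

```text
clock: 0.9
eef_pos: [222.1, 610.7, 404.1]
eef_rot: [0.669, 0.744, -0.001, 0.0]
wrist_force: [-0.9, 0.9, 0.7]
gripper_width: 87.4
```

```bash
cat > st.py <<'E'
from h import *
s=sensors.sense(); R=Rotation.from_quat(s['eef_rot']).as_matrix()
print('t',round(s['clock'],2),'pos',s['eef_pos'].round(1),'yaw(tool y)',round(np.arctan2(R[1,1],R[0,1]),4),'z',R[:,2].round(4),'q',s['joint_positions'].round(2),'F',s['wrist_force'].round(1),'w',round(s['gripper_width'],1))
E
python3 st.py
```

```text
t 0.9 pos [222.1 610.7 404.1] yaw(tool y) 0.1063 z [-3.0e-04 -1.1e-03 -1.0e+00] q [-1.32  0.32  0.07  1.46 -0.02  1.37 -1.14] F [-0.9  0.9  0.7] w 87.4
```

Emit:
{"method": "jog_arm", "body": {
  "rows": [
    {"ax": 0,"ay": 0,"az": 0.106,"dx": 0,"dy": 0,"dz": 0,"claw": 1},
    {"ax": 0,"ay": 0,"az": 0,"dx": -10,"dy": 9.5,"dz": 0,"claw": 1},
    {"ax": 0,"ay": 0,"az": 0,"dx": -20,"dy": 19,"dz": 0,"claw": 1},
    {"ax": 0,"ay": 0,"az": 0,"dx": -30,"dy": 28.5,"dz": 0,"claw": 1},
    {"ax": 0,"ay": 0,"az": 0,"dx": -30,"dy": 28.5,"dz": 0,"claw": 1},
    {"ax": 0,"ay": 0,"az": 0,"dx": -30,"dy": 28.5,"dz": 0,"claw": 1},
    {"ax": 0,"ay": 0,"az": 0,"dx": -30,"dy": 28.5,"dz": 0,"claw": 1},
    {"ax": 0,"ay": 0,"az": 0,"dx": -30,"dy": 28.5,"dz": 0,"claw": 1}
  ]
}}

```text
clock: 1.7
eef_pos: [395.8, 429.3, 404.7]
eef_rot: [0.704, 0.71, -0.0, 0.0]
wrist_force: [0.8, 0.6, -0.1]
gripper_width: 86.8
```

Emit:
{"method": "jog_arm", "body": {
  "rows": [
    {"ax": 0,"ay": 0,"az": 0,"dx": -30,"dy": 28.5,"dz": 0,"claw": 1},
    {"ax": 0,"ay": 0,"az": 0,"dx": -30,"dy": 28.5,"dz": 0,"claw": 1},
    {"ax": 0,"ay": 0,"az": 0,"dx": -30,"dy": 28.5,"dz": 0,"claw": 1},
    {"ax": 0,"ay": 0,"az": 0,"dx": -30,"dy": 28.5,"dz": 0,"claw": 1},
    {"ax": 0,"ay": 0,"az": 0,"dx": -30,"dy": 28.5,"dz": 0,"claw": 1},
    {"ax": 0,"ay": 0,"az": 0,"dx": -20,"dy": 19,"dz": 0,"claw": 1},
    {"ax": 0,"ay": 0,"az": 0,"dx": -10,"dy": 9.5,"dz": 0,"claw": 1},
    {"ax": 0,"ay": 0,"az": 0,"dx": -5,"dy": 5,"dz": 0,"claw": 1}
  ]
}}

```text
clock: 2.5
eef_pos: [571.9, 246.3, 404.5]
eef_rot: [0.705, 0.709, -0.0, 0.0]
wrist_force: [2.7, -3.0, 0.0]
gripper_width: 87.4
```

```bash
python3 st.py
```

```text
t 2.5 pos [571.9 246.3 404.5] yaw(tool y) 0.0055 z [-4.e-04 -5.e-04 -1.e+00] q [-0.77  0.27  0.39  1.54 -0.1   1.35 -0.36] F [ 2.7 -3.   0. ] w 87.4
```

Emit:
{"method": "jog_arm", "body": {
  "rows": [
    {"ax": 0,"ay": 0,"az": 0,"dx": 0,"dy": 0,"dz": 10,"claw": 1},
    {"ax": 0,"ay": 0,"az": 0,"dx": 0,"dy": 0,"dz": 20,"claw": 1},
    {"ax": 0,"ay": 0,"az": 0,"dx": 0,"dy": 0,"dz": 20,"claw": 1},
    {"ax": 0,"ay": 0,"az": 0,"dx": 0,"dy": 0,"dz": 10,"claw": 1},
    {"ax": 0,"ay": 0,"az": 0,"dx": 0,"dy": 0,"dz": 0,"claw": 1},
    {"ax": 0,"ay": 0,"az": 0,"dx": 0,"dy": 0,"dz": 0,"claw": 1}
  ]
}}

```text
clock: 3.1
eef_pos: [571.1, 248.8, 345.1]
eef_rot: [0.704, 0.71, 0.0, -0.0]
wrist_force: [-0.2, -0.4, -0.4]
gripper_width: 86.8
```

```bash
python3 st.py
python3 - <<'E'
from h import *
c=snap('side','s1.png'); cr=c['frame'][110:310,160:340]
cv2.imwrite('pics/s1c.png',cv2.cvtColor(cv2.resize(cr,None,fx=3,fy=3,interpolation=cv2.INTER_CUBIC),cv2.COLOR_RGB2BGR))
E
```

```text
t 3.1 pos [571.1 248.8 345.1] yaw(tool y) 0.0075 z [ 1.e-04  4.e-04 -1.e+00] q [-0.76  0.31  0.38  1.61 -0.12  1.24 -0.36] F [-0.2 -0.4 -0.4] w 86.8
```

View pics/s1c.png

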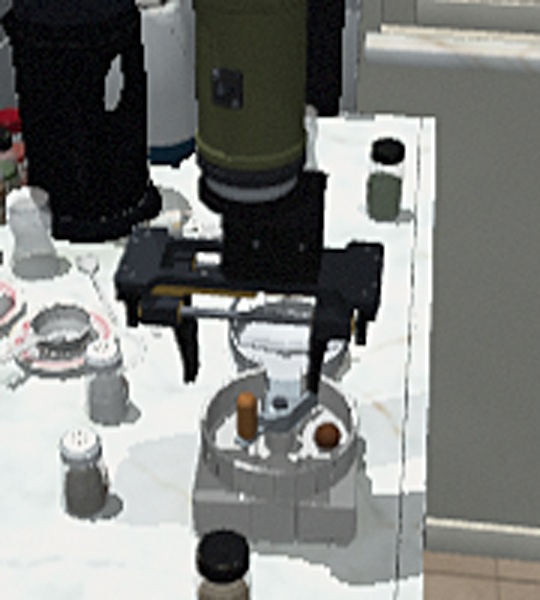

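Emit:
{"method": "jog_arm", "body": {
  "rows": [
    {"ax": 0,"ay": 0,"az": -0.007,"dx": -5.5,"dy": 2.4,"dz": 0,"claw": 1},
    {"ax": 0,"ay": 0,"az": 0,"dx": -5,"dy": 2,"dz": 0,"claw": 1},
    {"ax": 0,"ay": 0,"az": 0,"dx": 0,"dy": 0,"dz": 10,"claw": 1},
    {"ax": 0,"ay": 0,"az": 0,"dx": 0,"dy": 0,"dz": 16,"claw": 1},
    {"ax": 0,"ay": 0,"az": 0,"dx": 0,"dy": 0,"dz": 16,"claw": 1},
    {"ax": 0,"ay": 0,"az": 0,"dx": 0,"dy": 0,"dz": 12,"claw": 1},
    {"ax": 0,"ay": 0,"az": 0,"dx": 0,"dy": 0,"dz": 6,"claw": 1},
    {"ax": 0,"ay": 0,"az": 0,"dx": 0,"dy": 0,"dz": 0,"claw": 1}
  ]
}}

```text
clock: 3.95
eef_pos: [575.4, 237.5, 283.1]
eef_rot: [0.702, 0.712, -0.001, -0.0]
wrist_force: [0.4, -0.9, -0.3]
gripper_width: 86.9
```

```bash
python3 st.py
python3 - <<'E'
from h import *
c=snap('side','s2.png'); cr=c['frame'][160:300,180:320]
cv2.imwrite('pics/s2c.png',cv2.cvtColor(cv2.resize(cr,None,fx=4,fy=4,interpolation=cv2.INTER_CUBIC),cv2.COLOR_RGB2BGR))
E
```

```text
t 3.95 pos [575.4 237.5 283.1] yaw(tool y) 0.0132 z [-0.0023 -0.0013 -1.    ] q [-0.74  0.36  0.38  1.68 -0.14  1.13 -0.31] F [ 0.4 -0.9 -0.3] w 86.9
```

View pics/s2c.png

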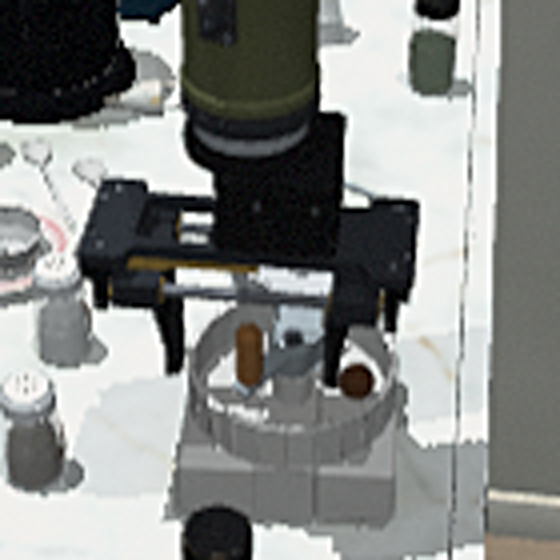

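The knob stands midway between the open fingers (crop about 248,350), fingers either side at 172 and 333. I close on it.

Emit:
{"method": "jog_arm", "body": {
  "rows": [
    {"ax": 0,"ay": 0,"az": 0.013,"dx": 0,"dy": 0,"dz": 0,"claw": -1},
    {"ax": 0,"ay": 0,"az": 0,"dx": 0,"dy": 0,"dz": 0,"claw": -1},
    {"ax": 0,"ay": 0,"az": 0,"dx": 0,"dy": 0,"dz": 0,"claw": -1},
    {"ax": 0,"ay": 0,"az": 0,"dx": 0,"dy": 0,"dz": 0,"claw": -1},
    {"ax": 0,"ay": 0,"az": 0,"dx": 0,"dy": 0,"dz": 0,"claw": -1},
    {"ax": 0,"ay": 0,"az": 0,"dx": 0,"dy": 0,"dz": 0,"claw": -1},
    {"ax": 0,"ay": 0,"az": 0,"dx": 0,"dy": 0,"dz": 0,"claw": -1},
    {"ax": 0,"ay": 0,"az": 0,"dx": 0,"dy": 0,"dz": 0,"claw": -1}
  ],
  "squeeze": 15
}}

```text
clock: 4.8
eef_pos: [575.9, 237.5, 284.8]
eef_rot: [0.707, 0.707, 0.0, 0.0]
wrist_force: [-0.6, 0.6, -0.2]
gripper_width: 30.9
```

```bash
python3 st.py
python3 - <<'E'
import numpy as np
# plan circle, axis (554,197.7)
a0=np.arctan2(238-197.7,575.5-554); 
for R in (45,):
  th=a0-np.arange(0,81)*2*np.pi/80
  x=R*np.cos(th);y=R*np.sin(th)
  for i in range(80): print(i,'dx(y) %.1f dy(x) %.1f'%(y[i+1]-y[i],x[i+1]-x[i]),end=' | ')
E
```

```text
t 4.8 pos [575.9 237.5 284.8] yaw(tool y) 0.0 z [ 0.  0. -1.] q [-0.74  0.36  0.38  1.68 -0.14  1.13 -0.32] F [-0.6  0.6 -0.2] w 30.9
0 dx(y) -1.8 dy(x) 3.0 | 1 dx(y) -2.0 dy(x) 2.9 | 2 dx(y) -2.2 dy(x) 2.7 | 3 dx(y) -2.4 dy(x) 2.5 | 4 dx(y) -2.6 dy(x) 2.3 | 5 dx(y) -2.8 dy(x) 2.1 | 6 dx(y) -3.0 dy(x) 1.9 | 7 dx(y) -3.1 dy(x) 1.7 | 8 dx(y) -3.2 dy(x) 1.4 | 9 dx(y) -3.3 dy(x) 1.2 | 10 dx(y) -3.4 dy(x) 0.9 | 11 dx(y) -3.5 dy(x) 0.6 | 12 dx(y) -3.5 dy(x) 0.3 | 13 dx(y) -3.5 dy(x) 0.1 | 14 dx(y) -3.5 dy(x) -0.2 | 15 dx(y) -3.5 dy(x) -0.5 | 16 dx(y) -3.5 dy(x) -0.8 | 17 dx(y) -3.4 dy(x) -1.0 | 18 dx(y) -3.3 dy(x) -1.3 | 19 dx(y) -3.2 dy(x) -1.5 | 20 dx(y) -3.0 dy(x) -1.8 | 21 dx(y) -2.9 dy(x) -2.0 | 22 dx(y) -2.7 dy(x) -2.2 | 23 dx(y) -2.5 dy(x) -2.4 | 24 dx(y) -2.3 dy(x) -2.6 | 25 dx(y) -2.1 dy(x) -2.8 | 26 dx(y) -1.9 dy(x) -3.0 | 27 dx(y) -1.7 dy(x) -3.1 | 28 dx(y) -1.4 dy(x) -3.2 | 29 dx(y) -1.2 dy(x) -3.3 | 30 dx(y) -0.9 dy(x) -3.4 | 31 dx(y) -0.6 dy(x) -3.5 | 32 dx(y) -0.3 dy(x) -3.5 | 33 dx(y) -0.1 dy(x) -3.5 | 34 dx(y) 0.2 dy(x) -3.5 | 35 dx(y) 0.5 dy(x) -3.5 | 36 dx(y) 0.8 dy(x) -
[... 403 characters left out ...]
) 3.5 dy(x) -0.3 | 53 dx(y) 3.5 dy(x) -0.1 | 54 dx(y) 3.5 dy(x) 0.2 | 55 dx(y) 3.5 dy(x) 0.5 | 56 dx(y) 3.5 dy(x) 0.8 | 57 dx(y) 3.4 dy(x) 1.0 | 58 dx(y) 3.3 dy(x) 1.3 | 59 dx(y) 3.2 dy(x) 1.5 | 60 dx(y) 3.0 dy(x) 1.8 | 61 dx(y) 2.9 dy(x) 2.0 | 62 dx(y) 2.7 dy(x) 2.2 | 63 dx(y) 2.5 dy(x) 2.4 | 64 dx(y) 2.3 dy(x) 2.6 | 65 dx(y) 2.1 dy(x) 2.8 | 66 dx(y) 1.9 dy(x) 3.0 | 67 dx(y) 1.7 dy(x) 3.1 | 68 dx(y) 1.4 dy(x) 3.2 | 69 dx(y) 1.2 dy(x) 3.3 | 70 dx(y) 0.9 dy(x) 3.4 | 71 dx(y) 0.6 dy(x) 3.5 | 72 dx(y) 0.3 dy(x) 3.5 | 73 dx(y) 0.1 dy(x) 3.5 | 74 dx(y) -0.2 dy(x) 3.5 | 75 dx(y) -0.5 dy(x) 3.5 | 76 dx(y) -0.8 dy(x) 3.5 | 77 dx(y) -1.0 dy(x) 3.4 | 78 dx(y) -1.3 dy(x) 3.3 | 79 dx(y) -1.5 dy(x) 3.2 |
```

Still closing (70 mm/s). Finish the close, then check.

Emit:
{"method": "jog_arm", "body": {
  "rows": [
    {"ax": 0,"ay": 0,"az": 0,"dx": 0,"dy": 0,"dz": 0,"claw": -1},
    {"ax": 0,"ay": 0,"az": 0,"dx": 0,"dy": 0,"dz": 0,"claw": -1},
    {"ax": 0,"ay": 0,"az": 0,"dx": 0,"dy": 0,"dz": 0,"claw": -1},
    {"ax": 0,"ay": 0,"az": 0,"dx": 0,"dy": 0,"dz": 0,"claw": -1}
  ]
}}

```text
clock: 5.2
eef_pos: [575.9, 237.5, 284.8]
eef_rot: [0.707, 0.707, 0.0, 0.0]
wrist_force: [-0.1, -1.2, -1.0]
gripper_width: 16.4
```

```bash
python3 st.py
```

```text
t 5.2 pos [575.9 237.5 284.8] yaw(tool y) 0.0001 z [ 3.e-04  1.e-04 -1.e+00] q [-0.74  0.36  0.38  1.68 -0.14  1.13 -0.32] F [-0.1 -1.2 -1. ] w 16.4
```

Emit:
{"method": "jog_arm", "body": {
  "rows": [
    {"ax": 0,"ay": 0,"az": 0,"dx": -1.8,"dy": 3.0,"dz": 0,"claw": -1},
    {"ax": 0,"ay": 0,"az": 0,"dx": -2.0,"dy": 2.9,"dz": 0,"claw": -1},
    {"ax": 0,"ay": 0,"az": 0,"dx": -2.2,"dy": 2.7,"dz": 0,"claw": -1},
    {"ax": 0,"ay": 0,"az": 0,"dx": -2.4,"dy": 2.5,"dz": 0,"claw": -1},
    {"ax": 0,"ay": 0,"az": 0,"dx": -2.6,"dy": 2.3,"dz": 0,"claw": -1},
    {"ax": 0,"ay": 0,"az": 0,"dx": -2.8,"dy": 2.1,"dz": 0,"claw": -1},
    {"ax": 0,"ay": 0,"az": 0,"dx": -3.0,"dy": 1.9,"dz": 0,"claw": -1},
    {"ax": 0,"ay": 0,"az": 0,"dx": -3.1,"dy": 1.7,"dz": 0,"claw": -1}
  ]
}}

```text
clock: 6.0
eef_pos: [595.4, 217.4, 284.8]
eef_rot: [0.707, 0.707, 0.0, 0.0]
wrist_force: [1.7, 1.8, -0.6]
gripper_width: 16.4
```

```bash
python3 st.py
```

```text
t 6.0 pos [595.4 217.4 284.8] yaw(tool y) -0.0 z [ 1.e-03  4.e-04 -1.e+00] q [-0.7   0.38  0.39  1.65 -0.16  1.14 -0.28] F [ 1.7  1.8 -0.6] w 16.4
```

Emit:
{"method": "jog_arm", "body": {
  "rows": [
    {"ax": 0,"ay": 0,"az": 0,"dx": -3.2,"dy": 1.4,"dz": 0,"claw": -1},
    {"ax": 0,"ay": 0,"az": 0,"dx": -3.3,"dy": 1.2,"dz": 0,"claw": -1},
    {"ax": 0,"ay": 0,"az": 0,"dx": -3.4,"dy": 0.9,"dz": 0,"claw": -1},
    {"ax": 0,"ay": 0,"az": 0,"dx": -3.5,"dy": 0.6,"dz": 0,"claw": -1},
    {"ax": 0,"ay": 0,"az": 0,"dx": -3.5,"dy": 0.3,"dz": 0,"claw": -1},
    {"ax": 0,"ay": 0,"az": 0,"dx": -3.5,"dy": 0.1,"dz": 0,"claw": -1},
    {"ax": 0,"ay": 0,"az": 0,"dx": -3.5,"dy": -0.2,"dz": 0,"claw": -1},
    {"ax": 0,"ay": 0,"az": 0,"dx": -3.5,"dy": -0.5,"dz": 0,"claw": -1}
  ]
}}

```text
clock: 6.8
eef_pos: [599.1, 189.2, 284.9]
eef_rot: [0.707, 0.707, 0.0, 0.001]
wrist_force: [6.0, -0.3, -2.6]
gripper_width: 16.8
```

```bash
python3 st.py
```

```text
t 6.8 pos [599.1 189.2 284.9] yaw(tool y) -0.0006 z [ 1.e-03 -8.e-04 -1.e+00] q [-0.67  0.37  0.4   1.66 -0.15  1.14 -0.23] F [ 6.  -0.3 -2.6] w 16.8
```

Emit:
{"method": "jog_arm", "body": {
  "rows": [
    {"ax": 0,"ay": 0,"az": 0,"dx": -3.5,"dy": -0.8,"dz": 0,"claw": -1},
    {"ax": 0,"ay": 0,"az": 0,"dx": -3.4,"dy": -1.0,"dz": 0,"claw": -1},
    {"ax": 0,"ay": 0,"az": 0,"dx": -3.3,"dy": -1.3,"dz": 0,"claw": -1},
    {"ax": 0,"ay": 0,"az": 0,"dx": -3.2,"dy": -1.5,"dz": 0,"claw": -1},
    {"ax": 0,"ay": 0,"az": 0,"dx": -3.0,"dy": -1.8,"dz": 0,"claw": -1},
    {"ax": 0,"ay": 0,"az": 0,"dx": -2.9,"dy": -2.0,"dz": 0,"claw": -1},
    {"ax": 0,"ay": 0,"az": 0,"dx": -2.7,"dy": -2.2,"dz": 0,"claw": -1},
    {"ax": 0,"ay": 0,"az": 0,"dx": -2.5,"dy": -2.4,"dz": 0,"claw": -1}
  ]
}}

```text
clock: 7.6
eef_pos: [585.9, 165.1, 284.9]
eef_rot: [0.707, 0.707, 0.0, 0.0]
wrist_force: [6.2, -0.7, -3.7]
gripper_width: 16.6
```

```bash
python3 st.py
```

```text
t 7.6 pos [585.9 165.1 284.9] yaw(tool y) -0.0006 z [ 0.0013 -0.     -1.    ] q [-0.66  0.33  0.41  1.72 -0.14  1.12 -0.21] F [ 6.2 -0.7 -3.7] w 16.6
```

Emit:
{"method": "jog_arm", "body": {
  "rows": [
    {"ax": 0,"ay": 0,"az": 0,"dx": -2.3,"dy": -2.3,"dz": 0,"claw": -1},
    {"ax": 0,"ay": 0,"az": 0,"dx": -2.1,"dy": -2.5,"dz": 0,"claw": -1},
    {"ax": 0,"ay": 0,"az": 0,"dx": -1.9,"dy": -2.7,"dz": 0,"claw": -1},
    {"ax": 0,"ay": 0,"az": 0,"dx": -1.7,"dy": -2.9,"dz": 0,"claw": -1},
    {"ax": 0,"ay": 0,"az": 0,"dx": -1.4,"dy": -3.2,"dz": 0,"claw": -1},
    {"ax": 0,"ay": 0,"az": 0,"dx": -1.2,"dy": -3.3,"dz": 0,"claw": -1},
    {"ax": 0,"ay": 0,"az": 0,"dx": -0.9,"dy": -3.4,"dz": 0,"claw": -1},
    {"ax": 0,"ay": 0,"az": 0,"dx": -0.6,"dy": -3.5,"dz": 0,"claw": -1}
  ]
}}

```text
clock: 8.4
eef_pos: [561.5, 153.2, 284.8]
eef_rot: [0.707, 0.707, -0.0, -0.0]
wrist_force: [2.0, -4.0, 1.1]
gripper_width: 16.6
```

```bash
python3 st.py
python3 - <<'E'
from h import *
c=snap('side','s3.png'); cr=c['frame'][160:300,180:320]
cv2.imwrite('pics/s3c.png',cv2.cvtColor(cv2.resize(cr,None,fx=4,fy=4,interpolation=cv2.INTER_CUBIC),cv2.COLOR_RGB2BGR))
E
```

```text
t 8.4 pos [561.5 153.2 284.8] yaw(tool y) -0.0002 z [-8.e-04 -4.e-04 -1.e+00] q [-0.67  0.28  0.41  1.78 -0.12  1.11 -0.21] F [ 2.  -4.   1.1] w 16.6
```

View pics/s3c.png

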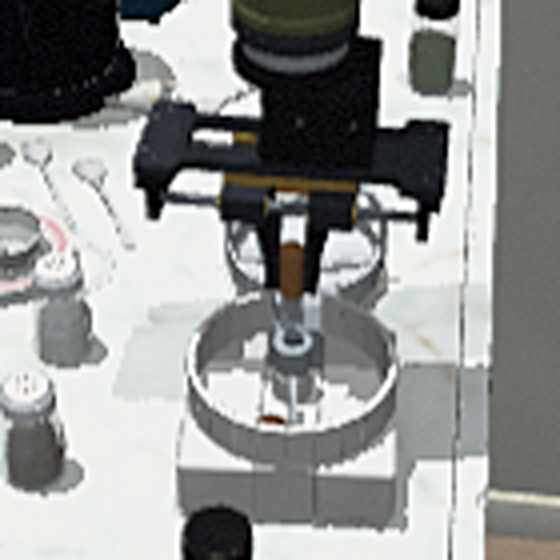

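Emit:
{"method": "jog_arm", "body": {
  "rows": [
    {"ax": 0,"ay": 0,"az": 0,"dx": -0.5,"dy": -3.5,"dz": 0,"claw": -1},
    {"ax": 0,"ay": 0,"az": 0,"dx": -0.2,"dy": -3.5,"dz": 0,"claw": -1},
    {"ax": 0,"ay": 0,"az": 0,"dx": 0.0,"dy": -3.5,"dz": 0,"claw": -1},
    {"ax": 0,"ay": 0,"az": 0,"dx": 0.4,"dy": -3.5,"dz": 0,"claw": -1},
    {"ax": 0,"ay": 0,"az": 0,"dx": 0.8,"dy": -3.5,"dz": 0,"claw": -1},
    {"ax": 0,"ay": 0,"az": 0,"dx": 1.0,"dy": -3.4,"dz": 0,"claw": -1},
    {"ax": 0,"ay": 0,"az": 0,"dx": 1.3,"dy": -3.3,"dz": 0,"claw": -1},
    {"ax": 0,"ay": 0,"az": 0,"dx": 1.5,"dy": -3.2,"dz": 0,"claw": -1}
  ]
}}

```text
clock: 9.25
eef_pos: [534.1, 158.0, 284.8]
eef_rot: [0.707, 0.707, -0.0, -0.0]
wrist_force: [2.9, -3.6, 0.3]
gripper_width: 16.5
```

```bash
python3 st.py
```

```text
t 9.25 pos [534.1 158.  284.8] yaw(tool y) 0.0003 z [-4.e-04 -1.e-04 -1.e+00] q [-0.7   0.22  0.41  1.84 -0.1   1.09 -0.25] F [ 2.9 -3.6  0.3] w 16.5
```

Emit:
{"method": "jog_arm", "body": {
  "rows": [
    {"ax": 0,"ay": 0,"az": 0,"dx": 1.8,"dy": -3.0,"dz": 0,"claw": -1},
    {"ax": 0,"ay": 0,"az": 0,"dx": 2.0,"dy": -2.9,"dz": 0,"claw": -1},
    {"ax": 0,"ay": 0,"az": 0,"dx": 2.2,"dy": -2.7,"dz": 0,"claw": -1},
    {"ax": 0,"ay": 0,"az": 0,"dx": 2.4,"dy": -2.5,"dz": 0,"claw": -1},
    {"ax": 0,"ay": 0,"az": 0,"dx": 2.6,"dy": -2.3,"dz": 0,"claw": -1},
    {"ax": 0,"ay": 0,"az": 0,"dx": 2.8,"dy": -2.1,"dz": 0,"claw": -1},
    {"ax": 0,"ay": 0,"az": 0,"dx": 3.0,"dy": -1.9,"dz": 0,"claw": -1},
    {"ax": 0,"ay": 0,"az": 0,"dx": 3.1,"dy": -1.7,"dz": 0,"claw": -1}
  ]
}}

```text
clock: 10.05
eef_pos: [515.3, 177.4, 284.7]
eef_rot: [0.707, 0.707, -0.001, 0.0]
wrist_force: [-1.3, -3.5, 2.8]
gripper_width: 16.1
```

```bash
python3 st.py
```

```text
t 10.05 pos [515.3 177.4 284.7] yaw(tool y) -0.0004 z [-4.0e-04 -1.1e-03 -1.0e+00] q [-0.73  0.2   0.39  1.87 -0.08  1.09 -0.31] F [-1.3 -3.5  2.8] w 16.1
```

Emit:
{"method": "jog_arm", "body": {
  "rows": [
    {"ax": 0,"ay": 0,"az": 0,"dx": 3.1,"dy": -1.4,"dz": 0,"claw": -1},
    {"ax": 0,"ay": 0,"az": 0,"dx": 3.2,"dy": -1.2,"dz": 0,"claw": -1},
    {"ax": 0,"ay": 0,"az": 0,"dx": 3.3,"dy": -0.9,"dz": 0,"claw": -1},
    {"ax": 0,"ay": 0,"az": 0,"dx": 3.4,"dy": -0.6,"dz": 0,"claw": -1},
    {"ax": 0,"ay": 0,"az": 0,"dx": 3.5,"dy": -0.3,"dz": 0,"claw": -1},
    {"ax": 0,"ay": 0,"az": 0,"dx": 3.5,"dy": -0.1,"dz": 0,"claw": -1},
    {"ax": 0,"ay": 0,"az": 0,"dx": 3.5,"dy": 0.2,"dz": 0,"claw": -1},
    {"ax": 0,"ay": 0,"az": 0,"dx": 3.5,"dy": 0.5,"dz": 0,"claw": -1}
  ]
}}

```text
clock: 10.85
eef_pos: [511.3, 205.9, 284.7]
eef_rot: [0.707, 0.707, 0.0, -0.001]
wrist_force: [-3.4, -1.3, 2.1]
gripper_width: 16.7
```

```bash
python3 st.py
python3 - <<'E'
from h import *
c=snap('side','s4.png'); cr=c['frame'][160:300,180:320]
cv2.imwrite('pics/s4c.png',cv2.cvtColor(cv2.resize(cr,None,fx=4,fy=4,interpolation=cv2.INTER_CUBIC),cv2.COLOR_RGB2BGR))
E
```

```text
t 10.85 pos [511.3 205.9 284.7] yaw(tool y) 0.0007 z [-6.0e-04  1.3e-03 -1.0e+00] q [-0.76  0.21  0.37  1.86 -0.09  1.09 -0.36] F [-3.4 -1.3  2.1] w 16.7
```

View pics/s4c.png

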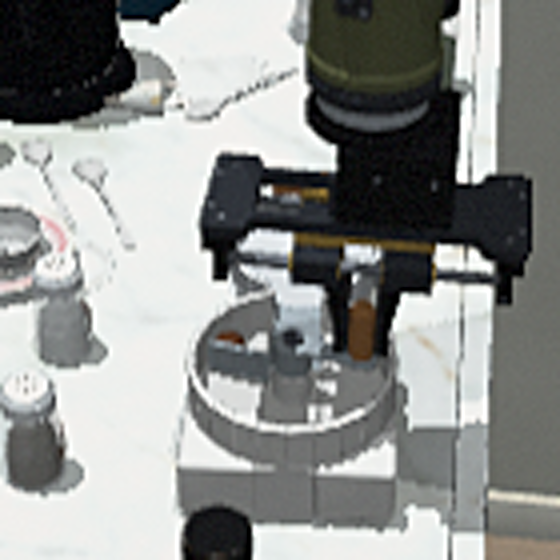

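Run:
```python
import numpy as np
from scipy.optimize import least_squares
P=np.array([(575.9,237.5),(595.4,217.4),(599.1,189.2),(585.9,165.1),(561.5,153.2),(534.1,158),(515.3,177.4),(511.3,205.9)])
s=least_squares(lambda q:np.hypot(*(P-q[:2]).T)-q[2],[554,197,45]);print(s.x,s.fun.round(2))
c=s.x[:2]
a=np.unwrap(np.arctan2(*(P-c).T[::-1]));print(np.degrees(a))
th=np.linspace(a[-1],a[0]-2*np.pi-0.02,37)
q=np.c_[np.cos(th),np.sin(th)]*45+c; d=np.diff(q,axis=0)
q[0]-P[-1]
for i,(x,y) in enumerate(d): print(i,'dx %.1f dy %.1f'%(y,x), end='\n' if i%8==7 else ' | ')
print(q[-1])
```

```text
[555.21506797 197.62946582  44.7898379 ] [ 0.13 -0.   -0.1  -0.07  0.08  0.11 -0.04 -0.1 ]
[  62.57960367   26.19666676  -10.87300651  -46.67136011  -81.94843844
 -118.04924123 -153.12352658 -190.66560065]
0 dx 2.3 dy 0.5 | 1 dx 2.3 dy 0.6 | 2 dx 2.2 dy 0.7 | 3 dx 2.2 dy 0.8 | 4 dx 2.1 dy 1.0 | 5 dx 2.1 dy 1.1 | 6 dx 2.0 dy 1.2 | 7 dx 2.0 dy 1.3
8 dx 1.9 dy 1.4 | 9 dx 1.8 dy 1.5 | 10 dx 1.7 dy 1.6 | 11 dx 1.7 dy 1.7 | 12 dx 1.6 dy 1.8 | 13 dx 1.5 dy 1.8 | 14 dx 1.4 dy 1.9 | 15 dx 1.3 dy 2.0
16 dx 1.2 dy 2.0 | 17 dx 1.1 dy 2.1 | 18 dx 1.0 dy 2.2 | 19 dx 0.8 dy 2.2 | 20 dx 0.7 dy 2.2 | 21 dx 0.6 dy 2.3 | 22 dx 0.5 dy 2.3 | 23 dx 0.4 dy 2.3
24 dx 0.2 dy 2.3 | 25 dx 0.1 dy 2.4 | 26 dx -0.0 dy 2.4 | 27 dx -0.1 dy 2.4 | 28 dx -0.2 dy 2.3 | 29 dx -0.4 dy 2.3 | 30 dx -0.5 dy 2.3 | 31 dx -0.6 dy 2.3
32 dx -0.7 dy 2.2 | 33 dx -0.8 dy 2.2 | 34 dx -1.0 dy 2.1 | 35 dx -1.1 dy 2.1 | [576.73296769 237.15135838]
```

Emit:
{"method": "jog_arm", "body": {
  "rows": [
    {"ax": 0,"ay": 0,"az": 0,"dx": 2.3,"dy": 0.5,"dz": 0,"claw": -1},
    {"ax": 0,"ay": 0,"az": 0,"dx": 2.3,"dy": 0.6,"dz": 0,"claw": -1},
    {"ax": 0,"ay": 0,"az": 0,"dx": 2.2,"dy": 0.7,"dz": 0,"claw": -1},
    {"ax": 0,"ay": 0,"az": 0,"dx": 2.2,"dy": 0.8,"dz": 0,"claw": -1},
    {"ax": 0,"ay": 0,"az": 0,"dx": 2.1,"dy": 1.0,"dz": 0,"claw": -1},
    {"ax": 0,"ay": 0,"az": 0,"dx": 2.1,"dy": 1.1,"dz": 0,"claw": -1},
    {"ax": 0,"ay": 0,"az": 0,"dx": 2.0,"dy": 1.2,"dz": 0,"claw": -1},
    {"ax": 0,"ay": 0,"az": 0,"dx": 2.0,"dy": 1.3,"dz": 0,"claw": -1}
  ]
}}

```text
clock: 11.7
eef_pos: [518.3, 222.5, 284.7]
eef_rot: [0.707, 0.707, -0.001, -0.001]
wrist_force: [-4.3, 1.1, 2.9]
gripper_width: 16.8
```

Emit:
{"method": "jog_arm", "body": {
  "rows": [
    {"ax": 0,"ay": 0,"az": 0,"dx": 1.9,"dy": 1.4,"dz": 0,"claw": -1},
    {"ax": 0,"ay": 0,"az": 0,"dx": 1.8,"dy": 1.5,"dz": 0,"claw": -1},
    {"ax": 0,"ay": 0,"az": 0,"dx": 1.7,"dy": 1.6,"dz": 0,"claw": -1},
    {"ax": 0,"ay": 0,"az": 0,"dx": 1.7,"dy": 1.7,"dz": 0,"claw": -1},
    {"ax": 0,"ay": 0,"az": 0,"dx": 1.6,"dy": 1.8,"dz": 0,"claw": -1},
    {"ax": 0,"ay": 0,"az": 0,"dx": 1.5,"dy": 1.8,"dz": 0,"claw": -1},
    {"ax": 0,"ay": 0,"az": 0,"dx": 1.4,"dy": 1.9,"dz": 0,"claw": -1},
    {"ax": 0,"ay": 0,"az": 0,"dx": 1.3,"dy": 2.0,"dz": 0,"claw": -1}
  ]
}}

```text
clock: 12.5
eef_pos: [532.6, 236.1, 284.8]
eef_rot: [0.707, 0.707, 0.001, -0.0]
wrist_force: [-3.3, 4.2, 0.9]
gripper_width: 16.3
```

```bash
python3 st.py
python3 - <<'E'
from h import *
c=snap('side','s5.png'); cr=c['frame'][160:300,180:320]
cv2.imwrite('pics/s5c.png',cv2.cvtColor(cv2.resize(cr,None,fx=4,fy=4,interpolation=cv2.INTER_CUBIC),cv2.COLOR_RGB2BGR))
E
```

```text
t 12.5 pos [532.6 236.1 284.8] yaw(tool y) 0.001 z [ 7.0e-04  1.6e-03 -1.0e+00] q [-0.77  0.27  0.36  1.78 -0.11  1.11 -0.38] F [-3.3  4.2  0.9] w 16.3
```

View pics/s5c.png

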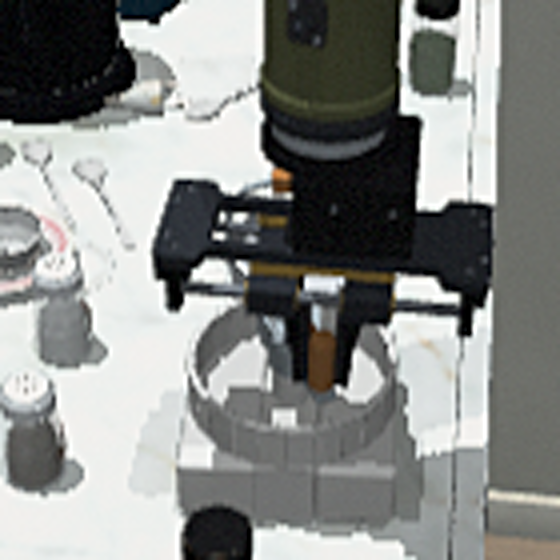

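Emit:
{"method": "jog_arm", "body": {
  "rows": [
    {"ax": 0,"ay": 0,"az": 0,"dx": 1.2,"dy": 2.0,"dz": 0,"claw": -1},
    {"ax": 0,"ay": 0,"az": 0,"dx": 1.1,"dy": 2.1,"dz": 0,"claw": -1},
    {"ax": 0,"ay": 0,"az": 0,"dx": 1.0,"dy": 2.2,"dz": 0,"claw": -1},
    {"ax": 0,"ay": 0,"az": 0,"dx": 0.8,"dy": 2.2,"dz": 0,"claw": -1},
    {"ax": 0,"ay": 0,"az": 0,"dx": 0.7,"dy": 2.2,"dz": 0,"claw": -1},
    {"ax": 0,"ay": 0,"az": 0,"dx": 0.6,"dy": 2.3,"dz": 0,"claw": -1},
    {"ax": 0,"ay": 0,"az": 0,"dx": 0.5,"dy": 2.3,"dz": 0,"claw": -1},
    {"ax": 0,"ay": 0,"az": 0,"dx": 0.4,"dy": 2.3,"dz": 0,"claw": -1}
  ]
}}

```text
clock: 13.35
eef_pos: [550.5, 242.0, 284.8]
eef_rot: [0.707, 0.707, 0.001, 0.0]
wrist_force: [-1.5, 4.4, -0.8]
gripper_width: 16.5
```

Emit:
{"method": "jog_arm", "body": {
  "rows": [
    {"ax": 0,"ay": 0,"az": 0,"dx": 0.2,"dy": 2.3,"dz": 0,"claw": -1},
    {"ax": 0,"ay": 0,"az": 0,"dx": 0.1,"dy": 2.4,"dz": 0,"claw": -1},
    {"ax": 0,"ay": 0,"az": 0,"dx": 0,"dy": 2.4,"dz": 0,"claw": -1},
    {"ax": 0,"ay": 0,"az": 0,"dx": -0.1,"dy": 2.4,"dz": 0,"claw": -1},
    {"ax": 0,"ay": 0,"az": 0,"dx": -0.2,"dy": 2.3,"dz": 0,"claw": -1},
    {"ax": 0,"ay": 0,"az": 0,"dx": -0.4,"dy": 2.3,"dz": 0,"claw": -1},
    {"ax": 0,"ay": 0,"az": 0,"dx": -0.5,"dy": 2.3,"dz": 0,"claw": -1},
    {"ax": 0,"ay": 0,"az": 0,"dx": -0.6,"dy": 2.3,"dz": 0,"claw": -1}
  ]
}}

```text
clock: 14.15
eef_pos: [569.5, 239.9, 284.9]
eef_rot: [0.707, 0.707, 0.001, 0.0]
wrist_force: [0.1, 4.1, -1.4]
gripper_width: 16.1
```

Emit:
{"method": "jog_arm", "body": {
  "rows": [
    {"ax": 0,"ay": 0,"az": 0,"dx": -0.7,"dy": 2.2,"dz": 0,"claw": -1},
    {"ax": 0,"ay": 0,"az": 0,"dx": -0.8,"dy": 2.2,"dz": 0,"claw": -1},
    {"ax": 0,"ay": 0,"az": 0,"dx": -1.0,"dy": 2.1,"dz": 0,"claw": -1},
    {"ax": 0,"ay": 0,"az": 0,"dx": -1.1,"dy": 2.1,"dz": 0,"claw": -1},
    {"ax": 0,"ay": 0,"az": 0,"dx": 0,"dy": 0,"dz": 0,"claw": -1},
    {"ax": 0,"ay": 0,"az": 0,"dx": 0,"dy": 0,"dz": 0,"claw": -1}
  ]
}}

```text
clock: 14.75
eef_pos: [578.4, 235.7, 284.9]
eef_rot: [0.707, 0.707, 0.001, 0.001]
wrist_force: [2.9, 4.3, -2.5]
gripper_width: 16.5
```

```bash
python3 st.py
python3 - <<'E'
from h import *
c=snap('side','s6.png'); cr=c['frame'][160:300,180:320]
cv2.imwrite('pics/s6c.png',cv2.cvtColor(cv2.resize(cr,None,fx=4,fy=4,interpolation=cv2.INTER_CUBIC),cv2.COLOR_RGB2BGR))
c=snap('top','t6.png'); cr=c['frame'][130:260,150:310]
cv2.imwrite('pics/t6c.png',cv2.cvtColor(cv2.resize(cr,None,fx=4,fy=4,interpolation=cv2.INTER_CUBIC),cv2.COLOR_RGB2BGR))
E
```

```text
t 14.75 pos [578.4 235.7 284.9] yaw(tool y) -0.0005 z [ 0.0026 -0.     -1.    ] q [-0.73  0.36  0.37  1.67 -0.14  1.13 -0.32] F [ 2.9  4.3 -2.5] w 16.5
```

View pics/s6c.png

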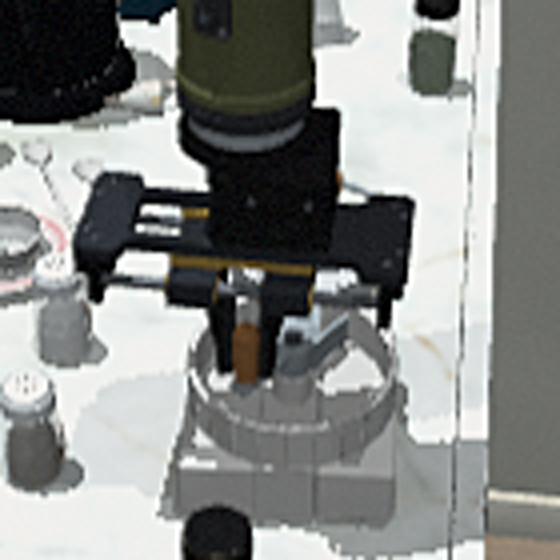

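View pics/t6c.png

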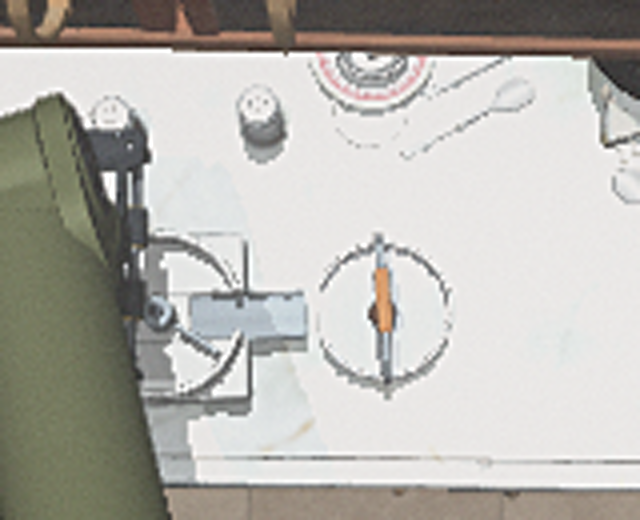

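Emit:
{"method": "jog_arm", "body": {
  "rows": [
    {"ax": 0,"ay": 0,"az": 0,"dx": 0,"dy": 0,"dz": 0,"claw": 1},
    {"ax": 0,"ay": 0,"az": 0,"dx": 0,"dy": 0,"dz": 0,"claw": 1},
    {"ax": 0,"ay": 0,"az": 0,"dx": 0,"dy": 0,"dz": 0,"claw": 1},
    {"ax": 0,"ay": 0,"az": 0,"dx": 0,"dy": 0,"dz": 0,"claw": 1},
    {"ax": 0,"ay": 0,"az": 0,"dx": 0,"dy": 0,"dz": -8,"claw": 1},
    {"ax": 0,"ay": 0,"az": 0,"dx": 0,"dy": 0,"dz": -16,"claw": 1},
    {"ax": 0,"ay": 0,"az": 0,"dx": 0,"dy": 0,"dz": -20,"claw": 1},
    {"ax": 0,"ay": 0,"az": 0,"dx": 0,"dy": 0,"dz": -16,"claw": 1}
  ]
}}

```text
clock: 15.65
eef_pos: [577.8, 236.1, 347.5]
eef_rot: [0.707, 0.707, 0.001, 0.0]
wrist_force: [0.6, -0.4, -0.3]
gripper_width: 72.6
```

Emit:
{"method": "jog_arm", "body": {
  "rows": [
    {"ax": 0,"ay": 0,"az": 0,"dx": -10,"dy": -1,"dz": -5,"claw": 1},
    {"ax": 0,"ay": 0,"az": 0,"dx": -20,"dy": -1,"dz": 0,"claw": 1},
    {"ax": 0,"ay": 0,"az": 0,"dx": -30,"dy": -2,"dz": 0,"claw": 1},
    {"ax": 0,"ay": 0,"az": 0,"dx": -35,"dy": -2,"dz": 0,"claw": 1},
    {"ax": 0,"ay": 0,"az": 0,"dx": -40,"dy": -2,"dz": 0,"claw": 1},
    {"ax": 0,"ay": 0,"az": 0,"dx": -40,"dy": -2,"dz": 0,"claw": 1},
    {"ax": 0,"ay": 0,"az": 0,"dx": -30,"dy": -2,"dz": 0,"claw": 1},
    {"ax": 0,"ay": 0,"az": 0,"dx": -12,"dy": 0,"dz": 0,"claw": 1}
  ]
}}

```text
clock: 16.45
eef_pos: [564.2, 13.1, 349.2]
eef_rot: [0.71, 0.705, -0.001, 0.0]
wrist_force: [-0.2, 0.4, -0.3]
gripper_width: 87.0
```

Emit:
{"method": "jog_arm", "body": {
  "rows": [
    {"ax": 0,"ay": 0,"az": 0.06,"dx": 0,"dy": 0,"dz": 0,"claw": 1},
    {"ax": 0,"ay": 0,"az": 0.13,"dx": 0,"dy": 0,"dz": 0,"claw": 1},
    {"ax": 0,"ay": 0,"az": 0.14,"dx": 0,"dy": 0,"dz": 0,"claw": 1},
    {"ax": 0,"ay": 0,"az": 0.14,"dx": 0,"dy": 0,"dz": 0,"claw": 1},
    {"ax": 0,"ay": 0,"az": 0.14,"dx": 0,"dy": 0,"dz": 0,"claw": 1},
    {"ax": 0,"ay": 0,"az": 0.14,"dx": 0,"dy": 0,"dz": 0,"claw": 1},
    {"ax": 0,"ay": 0,"az": 0.14,"dx": 0,"dy": 0,"dz": 0,"claw": 1},
    {"ax": 0,"ay": 0,"az": 0.14,"dx": 0,"dy": 0,"dz": 0,"claw": 1}
  ]
}}

```text
clock: 17.25
eef_pos: [565.1, 19.5, 349.0]
eef_rot: [0.964, 0.265, -0.001, -0.0]
wrist_force: [0.1, -0.6, 1.0]
gripper_width: 87.0
```

Emit:
{"method": "jog_arm", "body": {
  "rows": [
    {"ax": 0,"ay": 0,"az": 0.14,"dx": 0,"dy": 0,"dz": 0,"claw": 1},
    {"ax": 0,"ay": 0,"az": 0.14,"dx": 0,"dy": 0,"dz": 0,"claw": 1},
    {"ax": 0,"ay": 0,"az": 0.12,"dx": 0,"dy": 0,"dz": 0,"claw": 1},
    {"ax": 0,"ay": 0,"az": 0.07,"dx": 0,"dy": 0,"dz": 0,"claw": 1},
    {"ax": 0,"ay": 0,"az": 0,"dx": 0,"dy": 0,"dz": 0,"claw": 1},
    {"ax": 0,"ay": 0,"az": 0,"dx": 0,"dy": 0,"dz": 0,"claw": 1}
  ]
}}

```text
clock: 17.85
eef_pos: [565.2, 19.4, 349.3]
eef_rot: [0.999, 0.037, -0.0, -0.0]
wrist_force: [-0.2, 0.3, 0.0]
gripper_width: 87.0
```

```bash
python3 st.py
python3 - <<'E'
from h import *
c=snap('side','s7.png'); cr=c['frame'][110:280,180:340]; np.save('s7.npy',c,allow_pickle=True)
cv2.imwrite('pics/s7c.png',cv2.cvtColor(cv2.resize(cr,None,fx=3.5,fy=3.5,interpolation=cv2.INTER_CUBIC),cv2.COLOR_RGB2BGR))
c=snap('top','t7.png'); cr=c['frame'][130:260,150:310]
cv2.imwrite('pics/t7c.png',cv2.cvtColor(cv2.resize(cr,None,fx=4,fy=4,interpolation=cv2.INTER_CUBIC),cv2.COLOR_RGB2BGR))
E
```

```text
t 17.85 pos [565.2  19.4 349.3] yaw(tool y) -1.4977 z [-8.e-04  1.e-04 -1.e+00] q [-0.66  0.2   0.65  1.76 -0.13  1.23 -1.47] F [-0.2  0.3  0. ] w 87.0
```

View pics/s7c.png

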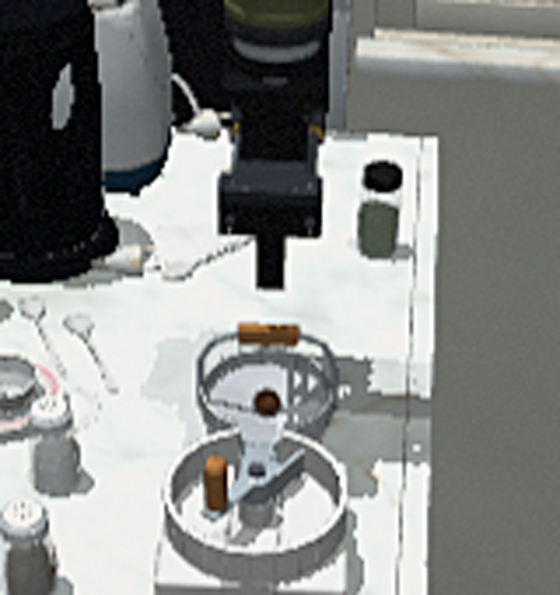

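View pics/t7c.png

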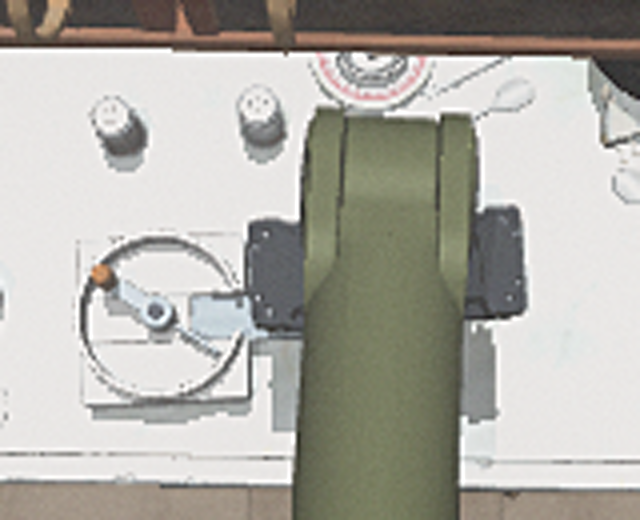

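Emit:
{"method": "jog_arm", "body": {
  "rows": [
    {"ax": 0,"ay": 0,"az": 0,"dx": 1,"dy": 0,"dz": 8,"claw": 1},
    {"ax": 0,"ay": 0,"az": 0,"dx": 0,"dy": 0.5,"dz": 16,"claw": 1},
    {"ax": 0,"ay": 0,"az": 0,"dx": 0,"dy": 0,"dz": 20,"claw": 1},
    {"ax": 0,"ay": 0,"az": 0,"dx": 0,"dy": 0,"dz": 20,"claw": 1},
    {"ax": 0,"ay": 0,"az": 0,"dx": 0,"dy": 0,"dz": 16,"claw": 1},
    {"ax": 0,"ay": 0,"az": 0,"dx": 0,"dy": 0,"dz": 11,"claw": 1},
    {"ax": 0,"ay": 0,"az": 0,"dx": 0,"dy": 0,"dz": 5,"claw": 1},
    {"ax": 0,"ay": 0,"az": 0,"dx": 0,"dy": 0,"dz": 0,"claw": 0.4}
  ]
}}

```text
clock: 18.75
eef_pos: [566.4, 18.6, 253.2]
eef_rot: [0.999, 0.035, -0.0, 0.0]
wrist_force: [-0.9, -0.3, 0.0]
gripper_width: 83.8
```

```bash
python3 st.py
python3 - <<'E'
from h import *
c=snap('side','s8.png'); cr=c['frame'][140:260,200:320]
cv2.imwrite('pics/s8c.png',cv2.cvtColor(cv2.resize(cr,None,fx=4.5,fy=4.5,interpolation=cv2.INTER_CUBIC),cv2.COLOR_RGB2BGR))
E
```

```text
t 18.75 pos [566.4  18.6 253.2] yaw(tool y) -1.5 z [-8.e-04 -4.e-04 -1.e+00] q [-0.62  0.31  0.63  1.85 -0.21  1.05 -1.41] F [-0.9 -0.3  0. ] w 83.8
```

View pics/s8c.png

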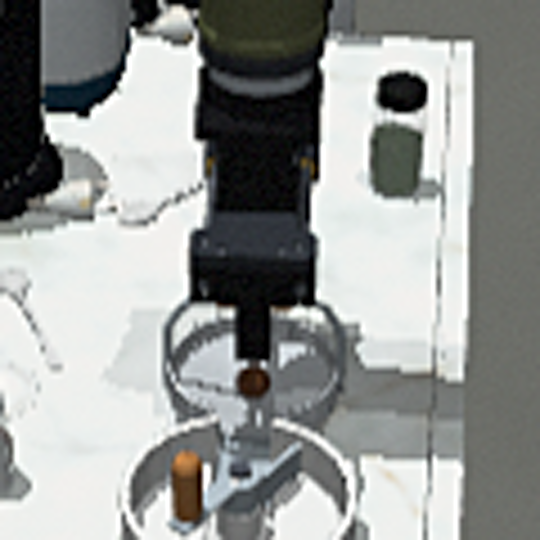

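Emit:
{"method": "jog_arm", "body": {
  "rows": [
    {"ax": 0,"ay": 0,"az": 0,"dx": 0,"dy": 0,"dz": 0,"claw": -0.5},
    {"ax": 0,"ay": 0,"az": 0,"dx": 0,"dy": 0,"dz": 0,"claw": -0.5},
    {"ax": 0,"ay": 0,"az": 0,"dx": 0,"dy": 0,"dz": 0,"claw": -0.5},
    {"ax": 0,"ay": 0,"az": 0,"dx": 0,"dy": 0,"dz": 0,"claw": -0.5},
    {"ax": 0,"ay": 0,"az": 0,"dx": 0,"dy": 0,"dz": 0,"claw": -0.5},
    {"ax": 0,"ay": 0,"az": 0,"dx": 0,"dy": 0,"dz": 0,"claw": -0.5},
    {"ax": 0,"ay": 0,"az": 0,"dx": 0,"dy": 0,"dz": 0,"claw": -0.5},
    {"ax": 0,"ay": 0,"az": 0,"dx": 0,"dy": 0,"dz": 0,"claw": -0.5}
  ],
  "squeeze": 10
}}

```text
clock: 19.6
eef_pos: [566.5, 18.7, 253.7]
eef_rot: [0.999, 0.035, 0.0, -0.0]
wrist_force: [0.3, -0.0, -0.6]
gripper_width: 23.5
```

Emit:
{"method": "jog_arm", "body": {
  "rows": [
    {"ax": 0,"ay": 0,"az": 0,"dx": 0,"dy": 0,"dz": 0,"claw": -0.6},
    {"ax": 0,"ay": 0,"az": 0,"dx": 0,"dy": 0,"dz": 0,"claw": -0.64},
    {"ax": 0,"ay": 0,"az": 0,"dx": 0,"dy": 0,"dz": 0,"claw": -0.68},
    {"ax": 0,"ay": 0,"az": 0,"dx": 0,"dy": 0,"dz": 0,"claw": -0.72},
    {"ax": 0,"ay": 0,"az": 0,"dx": 0,"dy": 0,"dz": 0,"claw": -0.8},
    {"ax": 0,"ay": 0,"az": 0,"dx": 0,"dy": 0,"dz": 0,"claw": -0.9},
    {"ax": 0,"ay": 0,"az": 0,"dx": 0,"dy": 0,"dz": 0,"claw": -1},
    {"ax": 0,"ay": 0,"az": 0,"dx": 0,"dy": 0,"dz": 0,"claw": -1}
  ]
}}

```text
clock: 20.4
eef_pos: [566.4, 18.6, 253.6]
eef_rot: [0.999, 0.035, -0.0, 0.0]
wrist_force: [1.0, 0.2, -1.4]
gripper_width: 12.0
```

Emit:
{"method": "jog_arm", "body": {
  "rows": [
    {"ax": 0,"ay": 0,"az": 0,"dx": 0,"dy": 0,"dz": 0,"claw": -1},
    {"ax": 0,"ay": 0,"az": 0,"dx": 0,"dy": 0,"dz": 0,"claw": -1},
    {"ax": 0,"ay": 0,"az": 0,"dx": 0,"dy": 0,"dz": 0,"claw": -1}
  ],
  "squeeze": 30
}}

```text
clock: 20.7
eef_pos: [566.5, 18.7, 253.7]
eef_rot: [0.999, 0.035, -0.0, 0.0]
wrist_force: [-0.2, -0.5, -1.0]
gripper_width: 12.2
```

```bash
python3 st.py
python3 - <<'E'
from h import *
c=snap('side','s9.png'); cr=c['frame'][140:260,200:320]
cv2.imwrite('pics/s9c.png',cv2.cvtColor(cv2.resize(cr,None,fx=4.5,fy=4.5,interpolation=cv2.INTER_CUBIC),cv2.COLOR_RGB2BGR))
E
```

```text
t 20.7 pos [566.5  18.7 253.7] yaw(tool y) -1.5 z [-1.e-04 -0.e+00 -1.e+00] q [-0.62  0.31  0.63  1.85 -0.21  1.05 -1.41] F [-0.2 -0.5 -1. ] w 12.2
```

View pics/s9c.png

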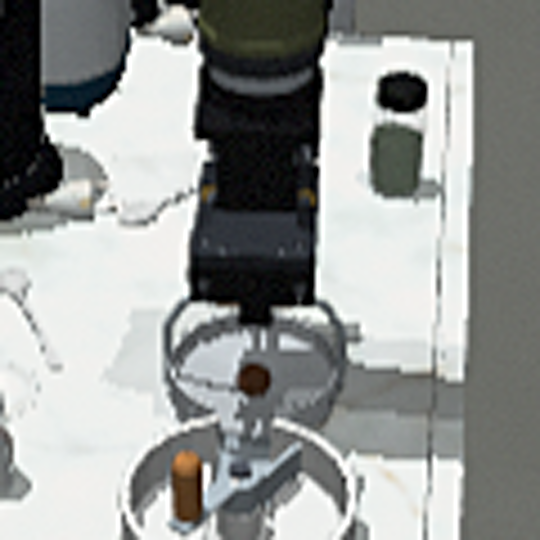

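Emit:
{"method": "jog_arm", "body": {
  "rows": [
    {"ax": 0,"ay": 0,"az": 0,"dx": 0,"dy": 0,"dz": -1,"claw": -1},
    {"ax": 0,"ay": 0,"az": 0,"dx": 0,"dy": 0,"dz": -2,"claw": -1},
    {"ax": 0,"ay": 0,"az": 0,"dx": 0,"dy": 0,"dz": -3,"claw": -1},
    {"ax": 0,"ay": 0,"az": 0,"dx": 0,"dy": 0,"dz": -4,"claw": -1},
    {"ax": 0,"ay": 0,"az": 0,"dx": 0,"dy": 0,"dz": -5,"claw": -1},
    {"ax": 0,"ay": 0,"az": 0,"dx": 0,"dy": 0,"dz": -6,"claw": -1},
    {"ax": 0,"ay": 0,"az": 0,"dx": 0,"dy": 0,"dz": -7,"claw": -1},
    {"ax": 0,"ay": 0,"az": 0,"dx": 0,"dy": 0,"dz": -8,"claw": -1}
  ]
}}

```text
clock: 21.55
eef_pos: [566.5, 18.7, 290.4]
eef_rot: [0.999, 0.035, 0.0, -0.0]
wrist_force: [0.5, -0.8, -1.7]
gripper_width: 11.5
```

Emit:
{"method": "jog_arm", "body": {
  "rows": [
    {"ax": 0,"ay": 0,"az": 0,"dx": 0,"dy": 0,"dz": -8,"claw": -1},
    {"ax": 0,"ay": 0,"az": 0,"dx": 0,"dy": 0,"dz": -8,"claw": -1},
    {"ax": 0,"ay": 0,"az": 0,"dx": 0,"dy": 0,"dz": -8,"claw": -1},
    {"ax": 0,"ay": 0,"az": 0,"dx": 0,"dy": 0,"dz": -8,"claw": -1},
    {"ax": 0,"ay": 0,"az": 0,"dx": 0,"dy": 0,"dz": -8,"claw": -1},
    {"ax": 0,"ay": 0,"az": 0,"dx": 0,"dy": 0,"dz": -8,"claw": -1},
    {"ax": 0,"ay": 0,"az": 0,"dx": 0,"dy": 0,"dz": -8,"claw": -1},
    {"ax": 0,"ay": 0,"az": 0,"dx": 0,"dy": 0,"dz": -8,"claw": -1}
  ]
}}

```text
clock: 22.35
eef_pos: [566.5, 18.7, 354.4]
eef_rot: [0.999, 0.035, 0.0, -0.0]
wrist_force: [-0.1, 0.2, -2.2]
gripper_width: 11.4
```

Emit:
{"method": "jog_arm", "body": {
  "rows": [
    {"ax": 0,"ay": 0,"az": 0,"dx": 0,"dy": 0,"dz": -8,"claw": -1},
    {"ax": 0,"ay": 0,"az": 0,"dx": 0,"dy": 0,"dz": -8,"claw": -1},
    {"ax": 0,"ay": 0,"az": 0,"dx": 0,"dy": 0,"dz": -6,"claw": -1},
    {"ax": 0,"ay": 0,"az": 0,"dx": 0,"dy": 0,"dz": -5,"claw": -1},
    {"ax": 0,"ay": 0,"az": 0,"dx": 0,"dy": 0,"dz": -4,"claw": -1},
    {"ax": 0,"ay": 0,"az": 0,"dx": 0,"dy": 0,"dz": -2,"claw": -1},
    {"ax": 0,"ay": 0,"az": 0,"dx": 0,"dy": 0,"dz": -1,"claw": -1},
    {"ax": 0,"ay": 0,"az": 0,"dx": 0,"dy": 0,"dz": 0,"claw": -1}
  ]
}}

```text
clock: 23.15
eef_pos: [566.5, 18.7, 387.7]
eef_rot: [0.999, 0.035, -0.0, -0.0]
wrist_force: [-0.2, 0.5, -2.1]
gripper_width: 11.7
```

```bash
python3 st.py
python3 - <<'E'
from h import *
c=snap('side','s10.png'); cr=c['frame'][80:260,180:340]
cv2.imwrite('pics/s10c.png',cv2.cvtColor(cv2.resize(cr,None,fx=3.3,fy=3.3,interpolation=cv2.INTER_CUBIC),cv2.COLOR_RGB2BGR))
E
```

```text
t 23.15 pos [566.5  18.7 387.7] yaw(tool y) -1.4999 z [-1.e-04  0.e+00 -1.e+00] q [-0.67  0.17  0.66  1.71 -0.11  1.3  -1.49] F [-0.2  0.5 -2.1] w 11.7
```

View pics/s10c.png

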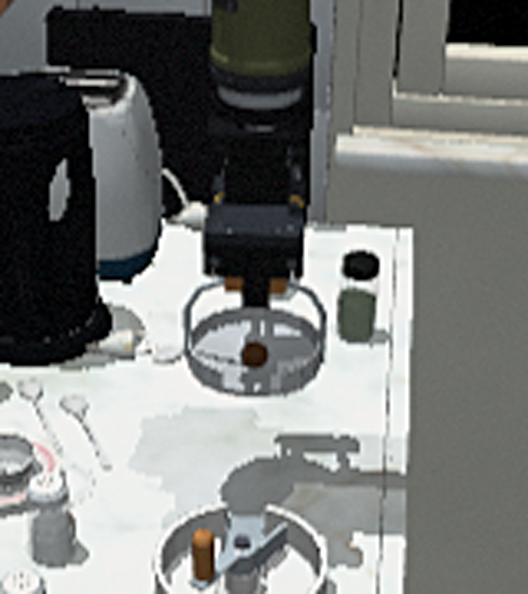

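Emit:
{"method": "jog_arm", "body": {
  "rows": [
    {"ax": 0,"ay": 0,"az": -0.01,"dx": 0,"dy": 0,"dz": 0,"claw": -1},
    {"ax": 0,"ay": 0,"az": -0.02,"dx": 0,"dy": 0,"dz": 0,"claw": -1},
    {"ax": 0,"ay": 0,"az": -0.03,"dx": 0,"dy": 0,"dz": 0,"claw": -1},
    {"ax": 0,"ay": 0,"az": -0.04,"dx": 0,"dy": 0,"dz": 0,"claw": -1},
    {"ax": 0,"ay": 0,"az": -0.05,"dx": 0,"dy": 0,"dz": 0,"claw": -1},
    {"ax": 0,"ay": 0,"az": -0.05,"dx": 0,"dy": 0,"dz": 0,"claw": -1},
    {"ax": 0,"ay": 0,"az": -0.05,"dx": 0,"dy": 0,"dz": 0,"claw": -1},
    {"ax": 0,"ay": 0,"az": -0.05,"dx": 0,"dy": 0,"dz": 0,"claw": -1}
  ]
}}

```text
clock: 24.0
eef_pos: [566.5, 18.6, 387.7]
eef_rot: [0.983, 0.186, 0.0, -0.0]
wrist_force: [-0.3, -0.4, -1.8]
gripper_width: 11.7
```

Emit:
{"method": "jog_arm", "body": {
  "rows": [
    {"ax": 0,"ay": 0,"az": -0.05,"dx": 0,"dy": 0,"dz": 0,"claw": -1},
    {"ax": 0,"ay": 0,"az": -0.05,"dx": 0,"dy": 0,"dz": 0,"claw": -1},
    {"ax": 0,"ay": 0,"az": -0.05,"dx": 0,"dy": 0,"dz": 0,"claw": -1},
    {"ax": 0,"ay": 0,"az": -0.05,"dx": 0,"dy": 0,"dz": 0,"claw": -1},
    {"ax": 0,"ay": 0,"az": -0.05,"dx": 0,"dy": 0,"dz": 0,"claw": -1},
    {"ax": 0,"ay": 0,"az": -0.05,"dx": 0,"dy": 0,"dz": 0,"claw": -1},
    {"ax": 0,"ay": 0,"az": -0.05,"dx": 0,"dy": 0,"dz": 0,"claw": -1},
    {"ax": 0,"ay": 0,"az": -0.05,"dx": 0,"dy": 0,"dz": 0,"claw": -1}
  ]
}}

```text
clock: 24.8
eef_pos: [566.5, 18.7, 387.7]
eef_rot: [0.926, 0.378, -0.0, -0.0]
wrist_force: [-0.2, -0.6, -1.4]
gripper_width: 11.7
```

Emit:
{"method": "jog_arm", "body": {
  "rows": [
    {"ax": 0,"ay": 0,"az": -0.05,"dx": 0,"dy": 0,"dz": 0,"claw": -1},
    {"ax": 0,"ay": 0,"az": -0.05,"dx": 0,"dy": 0,"dz": 0,"claw": -1},
    {"ax": 0,"ay": 0,"az": -0.05,"dx": 0,"dy": 0,"dz": 0,"claw": -1},
    {"ax": 0,"ay": 0,"az": -0.05,"dx": 0,"dy": 0,"dz": 0,"claw": -1},
    {"ax": 0,"ay": 0,"az": -0.05,"dx": 0,"dy": 0,"dz": 0,"claw": -1},
    {"ax": 0,"ay": 0,"az": -0.05,"dx": 0,"dy": 0,"dz": 0,"claw": -1},
    {"ax": 0,"ay": 0,"az": -0.05,"dx": 0,"dy": 0,"dz": 0,"claw": -1},
    {"ax": 0,"ay": 0,"az": -0.05,"dx": 0,"dy": 0,"dz": 0,"claw": -1}
  ]
}}

```text
clock: 25.6
eef_pos: [566.5, 18.7, 387.7]
eef_rot: [0.833, 0.554, -0.0, -0.0]
wrist_force: [-0.9, -0.2, -1.1]
gripper_width: 11.5
```

```bash
python3 st.py
```

```text
t 25.6 pos [566.5  18.7 387.7] yaw(tool y) -0.3966 z [-1.e-04  0.e+00 -1.e+00] q [-0.58  0.16  0.56  1.71 -0.09  1.3  -0.4 ] F [-0.9 -0.2 -1.1] w 11.5
```

Emit:
{"method": "jog_arm", "body": {
  "rows": [
    {"ax": 0,"ay": 0,"az": -0.05,"dx": 0,"dy": 0,"dz": 0,"claw": -1},
    {"ax": 0,"ay": 0,"az": -0.05,"dx": 0,"dy": 0,"dz": 0,"claw": -1},
    {"ax": 0,"ay": 0,"az": -0.05,"dx": 0,"dy": 0,"dz": 0,"claw": -1},
    {"ax": 0,"ay": 0,"az": -0.05,"dx": 0,"dy": 0,"dz": 0,"claw": -1},
    {"ax": 0,"ay": 0,"az": -0.05,"dx": 0,"dy": 0,"dz": 0,"claw": -1},
    {"ax": 0,"ay": 0,"az": -0.05,"dx": 0,"dy": 0,"dz": 0,"claw": -1},
    {"ax": 0,"ay": 0,"az": -0.04,"dx": 0,"dy": 0,"dz": 0,"claw": -1},
    {"ax": 0,"ay": 0,"az": -0.03,"dx": 0,"dy": 0,"dz": 0,"claw": -1}
  ]
}}

```text
clock: 26.4
eef_pos: [566.5, 18.6, 387.7]
eef_rot: [0.717, 0.697, -0.0, -0.0]
wrist_force: [0.4, -0.2, -1.2]
gripper_width: 12.0
```

Emit:
{"method": "jog_arm", "body": {
  "rows": [
    {"ax": 0,"ay": 0,"az": -0.02,"dx": 0,"dy": 0,"dz": 0,"claw": -1},
    {"ax": 0,"ay": 0,"az": -0.01,"dx": 0,"dy": 0,"dz": 0,"claw": -1},
    {"ax": 0,"ay": 0,"az": 0,"dx": 0,"dy": 0,"dz": 0,"claw": -1},
    {"ax": 0,"ay": 0,"az": 0,"dx": 0,"dy": 0,"dz": 0,"claw": -1},
    {"ax": 0,"ay": 0,"az": 0,"dx": 0,"dy": 0,"dz": 0,"claw": -1},
    {"ax": 0,"ay": 0,"az": 0,"dx": 0,"dy": 0,"dz": 0,"claw": -1},
    {"ax": 0,"ay": 0,"az": 0,"dx": 0,"dy": 0,"dz": 0,"claw": -1},
    {"ax": 0,"ay": 0,"az": 0,"dx": 0,"dy": 0,"dz": 0,"claw": -1}
  ]
}}

```text
clock: 27.2
eef_pos: [566.5, 18.7, 387.8]
eef_rot: [0.707, 0.707, 0.0, 0.0]
wrist_force: [-0.3, -0.3, -1.5]
gripper_width: 11.6
```

```bash
python3 st.py
python3 - <<'E'
from h import *
c=snap('side','s11.png'); cr=c['frame'][100:240,190:330]; np.save('s11.npy',c,allow_pickle=True)
cv2.imwrite('pics/s11c.png',cv2.cvtColor(cv2.resize(cr,None,fx=4.2,fy=4.2,interpolation=cv2.INTER_CUBIC),cv2.COLOR_RGB2BGR))
c=snap('top','t11.png'); cr=c['frame'][130:260,130:330]
cv2.imwrite('pics/t11c.png',cv2.cvtColor(cv2.resize(cr,None,fx=4,fy=4,interpolation=cv2.INTER_CUBIC),cv2.COLOR_RGB2BGR))
E
```

```text
t 27.2 pos [566.5  18.7 387.8] yaw(tool y) -0.0 z [ 1.e-04  0.e+00 -1.e+00] q [-0.55  0.16  0.52  1.7  -0.08  1.3  -0.01] F [-0.3 -0.3 -1.5] w 11.6
```

View pics/s11c.png

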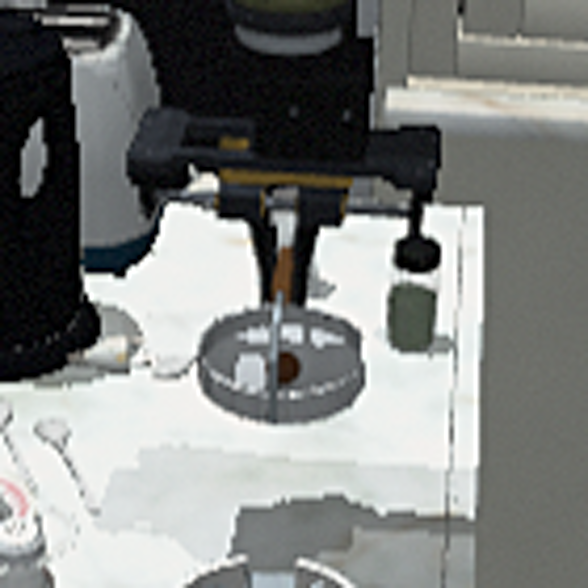

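View pics/t11c.png

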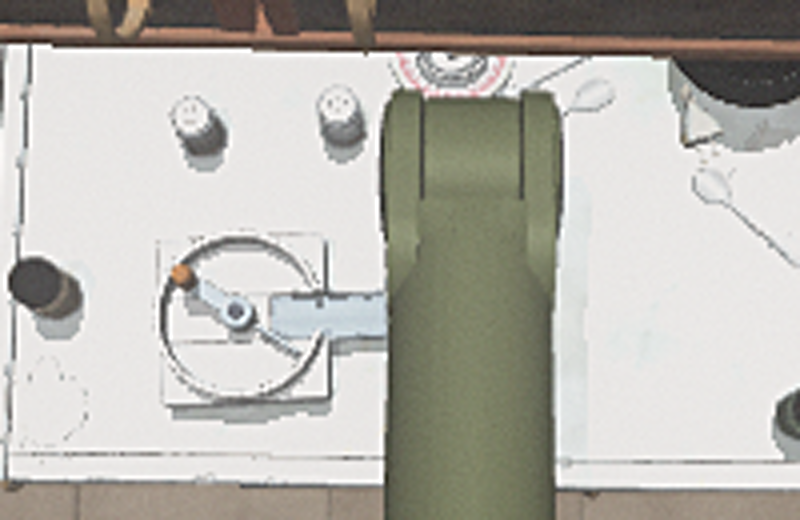

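Run:
```python
from h import *
c=np.load('s11.npy',allow_pickle=True).item()
print('nut',onz(c,258.6-.4,187.4-.4,155.5))
for p in [(566.5,18.7,155.5),(566.5,75.7,134.5),(566.5,75.7,167),(623,18.7,167),(509.5,18.7,167),(509.5,18.7,151),(566.5,-38,167)]:
  u=proj(c,p); print(p,((u+.4-[190,100])*4.2).round(0))
```

```text
nut [562.31193668  23.93183163 155.5       ]
(566.5, 18.7, 155.5) [283. 362.]
(566.5, 75.7, 134.5) [272. 437.]
(566.5, 75.7, 167) [273. 396.]
(623, 18.7, 167) [200. 342.]
(509.5, 18.7, 167) [368. 354.]
(509.5, 18.7, 151) [367. 374.]
(566.5, -38, 167) [292. 305.]
```

Run:
```python
from station import ticket
print(ticket.sign_off())
```

```text
the job is handed in; nothing more can be done
None
```

I turned the crank clockwise through about 364°, and the nut rolled down the chute into the dish. I then gripped the dish by its handle, lifted it straight up about 134 mm and turned it 86° so the low lip faces the front edge. The job was handed in at 27 s with the arm holding the dish still.

- **Tool pose:** The tool is vertical and its heading is within 0.001 rad of square. The jaws hold at 11.6 mm on the 12 mm bar with a 30 N grip, and the wrist force was at most about 6 N in any reading.
- **Nut and bystanders:** The last side view shows the dish level and the nut in it. The nut measured about 4–7 mm from the dish's centre, partly because of calibration error and reading the pixel by eye. In the pictures the jars, shakers and spoon look undisturbed. I did not measure them or check the tea glass.
- **Disagreement:** The dish's near bottom edge appeared about 4 pixels higher in the side view than I predicted. The rim points matched by eye, so I took this to be the dish's narrower underside rather than a tilt.
- **Not confirmed directly:** The arm hid the dish from the top camera at the end. The lip's direction therefore rests on the side view and the tool's heading.

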